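# Open the pin finisher with its twin lid keys

## Task

The pin finisher has done its time and its lid has to be opened: first switch it off by pressing down the raised front half of its rocker switch. Then press the two lid keys together, one fingertip on each, and hold both fully down until the lid has risen by itself as far as it goes, then let go and draw clear. Use only the fingertips, never push or prise the lid, and leave everything lying around where it is, the brass ring on the machine included.

Things in the scene. Friction and masses are not known exactly. Their poses are not given: they have to be found in the camera images.
- machine: the magnetic pin finisher, a grey enamelled bench machine fixed to the bench: housing 260 mm deep (x), 240 mm wide (y), 150 mm high, with an open ledge along its front (-x side) and a lid behind that. Origin on the bench under the middle of the housing; x points from its front (timer dial, ledge) to its back, y to its left, z up
- key_left_top (a point): centre of the top face of the left-hand (+y) lid key (a black 26 x 26 mm cap; the two keys stand 60 mm apart, centre to centre, on the bright metal catch block in the middle of the machine's front ledge). At rest 10 mm above the block and 168 mm above the bench; it goes straight down with the key. z is up, x points away from the ledge's front edge (towards the lid), y along the ledge to the left
- key_right_top (a point): centre of the top face of the right-hand (-y) lid key (a black 26 x 26 mm cap; the two keys stand 60 mm apart, centre to centre, on the bright metal catch block in the middle of the machine's front ledge). At rest 10 mm above the block and 168 mm above the bench; it goes straight down with the key. z is up, x points away from the ledge's front edge (towards the lid), y along the ledge to the left
- key_left (a joint): travel of the left lid key in m: 0 up, 0.006 fully down. Spring: about 1.2 N to start it, 4.1 N at the bottom stop (so about 8 N for the pair). It draws back the steel catch that holds the lid on its side (clear after about 3.5 mm); let go, key and catch spring back
- key_right (a joint): travel of the right lid key in m: the same as the left. The lid is free only while both are down
- rocker (a joint): the mains rocker switch: 0 = on (front half raised, within 0.04 at the start), 0.34 rad = off (front half pressed down flat and level). Stays where it is left; about 2 N on the front half turns it
- rocker_front (a point): point on the top face of the rocker's front (robot-side) half, 12 mm from the pivot; the rocker is a black shallow-V cap 36 mm deep (x) and 24 mm wide, left of the keys on the same ledge (86 mm left of the midpoint between the keys); each half is 18 mm deep. While on, this half slopes up to the front by 0.34 rad and the point is about 165 mm above the bench; pressed, it goes down about 4 mm
- lid (a joint): opening of the lid in rad: 0 shut, 0.22 as far as it goes. Grey frame with clear window, 183 mm deep, 208 mm wide, hinged along its far (+x) edge; once both catches are drawn its damped springs raise it unaided in about 1 to 3 s, its front edge coming up by 40 mm, and keep it there
- lid_front (a point): middle of the top of the lid's front edge, 28 mm behind the line of the key centres; 168 mm above the bench when shut, about 208 mm when fully up
- finger_ring: brass finger ring, 25 mm across and 7 mm high, lying on the right-hand end of the machine's front ledge; bystander, must not be shifted; origin at its underside
- bangle: brass bangle, 72 mm across and 8 mm high, lying on the bench in front of the machine; bystander; origin at its underside
- pliers: blue-handled pliers, about 165 mm long, 14 mm high, lying on the bench in front of the machine; bystander; origin at its underside
- file: flat steel file with a round wooden handle, about 310 mm long, 22 mm high, lying on the bench to the right; bystander; origin at its underside
- pin_jar: closed jar of steel pins, 60 mm across, 70 mm high, standing beside the machine; bystander; origin at its underside
- sieve_bowl: open steel bowl, 120 mm across, 45 mm high, on the bench to the left; bystander; origin at its underside
- ring_cone: upright steel ring-sizing cone on a 64 mm round foot, 164 mm high, standing beside the machine; bystander; origin at its underside
- hammer: hammer lying on the bench to the right; bystander; origin at its underside

How it is judged:
By the outcome, as a careful person would: the job done as asked, in the order asked, and still so for the second after the job is handed in, with the robot touching nothing.
It also fails if it takes over 40 s, if anything falls off the work surface, if the arm or the gripper's body presses on something with over 40 N, if the wrist force passes 120 N, or if a joint passes its speed limit or range.

## Robot

A 7-joint arm with a two-finger parallel gripper is mounted at the origin on the work surface. World frame = base frame: x ahead of the robot, y to its left, z up, the work surface at z = 0. Lengths are in mm, angles in rad, forces in N, time in s.
With the tool pointing down it reaches from about 350 to 900 mm from the base axis. Payload 19.9 kg.
Tool frame: the origin (TCP) lies midway between the tips of the shut fingers; the grasp point (between the pads) lies r.tcp_to_grasp behind it (r.tcp_to_grasp is the distance from the TCP to the grasp point, in mm); z points along the fingers, x is the direction in which the jaws open and shut, and the axes are right-handed (so a half turn about z gives the same grasp; the last joint's range is limited). The gripper opens to 85 mm and grips with 20 to 120 N. Pads are 22 mm wide; open, the fingers measure 114 mm over their backs; the gripper's body (76 mm by 85 mm) begins 54 mm behind the grasp point. The pads swing forward as they close: fully open they stand 13 mm farther back than shut.
Start: joints at [-1.312, 0.417, -0.01, 1.614, 0.005, 1.111, -0.053], TCP at [184.57, 597.106, 231.26] pointing down, gripper open.
Joint ranges: [-2.81, 2.81], [-0.39, 2.02], [-1.27, 1.25], [0.06, 2.57], [-1.19, 4.33], [0.19, 2], [-2.82, 2.82]. Speed limits (rad/s): [1.89, 1.89, 2.39, 2.39, 3.01, 3.01, 3.01].

## Interface

Orientations are given as a rotation vector (axis times angle).
In Python, from station import telemetry, imaging, r gives the robot as it stands. The module is installed in compiled form; this text tells all that it offers.
- The arm moves only by the tool apply_moves, never from a script. Its argument "plan" is text: rows parted by semicolons, each of 7 numbers parted by spaces: the shift along the world's x, y, z each as a share of 30 mm, from -1 to 1, then the turn, a rotation vector about the world's x, y, z each as a share of 0.08 rad, from -1 to 1, then the closure, from -1 (fully open) to 1 (shut), so that 0 is half open. A call has 1 to 20 rows; each row shifts and turns the pose as measured when the row begins; what a row does not reach is not made up. A row lasts 1/10 s, in which the tool goes at most 50 mm and 8.59 degrees, less where a joint would pass 70% of its speed; a pose out of reach is approached as far as the arm can. A call with a number of a shift or a turn outside -1 to 1 is refused whole. A call with a gripper value outside its range is refused whole. The fingers move at their own pace and stop on an object; the grip force is fixed at half the most. Time passes only in rows, so rows that do not move let the fingers close. It gives the time, the measured TCP pose, the force and the opening at its end, in the units of the state.
- telemetry.observe(): the state, without advancing time (a new reading comes with each control period).
- imaging.get_image(name): name is "side" or "top" or "wrist"; returns a dict with "image" (420x560x3 uint8, red, green, blue), "fx", "fy", "cx", "cy" (pixels), "k1" (the pictures are not rectified: a ray, as slopes to the right and down, at radius r is drawn at 1 + k1 r^2 times it, then the intrinsics apply), "origin" and "attitude" of the camera in the world; the wrist camera has in their place "hand_eye" (4x4, takes a point from camera to tool coordinates, whose origin is the TCP and whose axes are the tool frame's). Camera axes: x right, y up, looking along -z (the intrinsics and any distortion apply to the point x, -y, -z); pixel columns grow to the right and rows downward; lengths in mm; the calibration is good to about 2 mm. A picture is of the moment at which its call begins: read the wrist's pose just before it. There is no depth.
- r.hand_in(): hands the job in, once; it reports no verdict.
Trained networks look in a picture, given as the dict that the camera call returned (one of the last four; its "shot" number tells which), for a name from the list of things; names that differ only in an ending like _2 or _b are one class to them, and where a whole thing is asked for, a point or a joint stands for the part that bears it (a point fixed in the world has none). Each returns a list of dicts, best first, with "p" (0 to 1); they miss things now and then, are a little off and sometimes report something else, mostly with a low value. They report only what shows in the picture. A call takes as long as a camera call.
- imaging.masks_of(picture, target): "mask" (420x560 bool, what is visible of it) and "rect" ([left, top, right, bottom] in pixels, round what is visible of it).
- imaging.landmark_of(picture, target): "at" ([column, row] in pixels: a listed point, or the origin of a listed thing).
The state is a dict: "t": time; "joint_positions": joint angles; "dq": joint speeds; "effort": joint torques, N m; "ee_pos": TCP position; "eef_rot": TCP orientation; "contact_force": force on the tool from outside, world axes, zero at the start; "moment": the same for the moment, N m; "opening": finger opening in mm.
Only numpy, scipy, OpenCV 4.12 (cv2) and the standard library are available. Lean on these libraries where they do the work, as an engineer would, in place of code of your own. Each camera call takes 0.05 s, during which the arm holds its last target.

## Working session

There is one attempt and no reset: what is moved stays moved. The work goes in short steps, Python scripts to look and compute and a tool call to move; the robot and the scene stay as the last step left them, time stands still between calls to the robot, and variables do not carry over. Pictures are saved under pics/ and viewed, and the job is handed in when it is done.

Besides the shell and the picture viewer there is one more tool, called after "Emit:" as name(argument=value, ...) on one line, values as JSON. apply_moves: Moves the arm, as the interface text tells. Shift numbers are shares of 30 mm and turn numbers shares of 0.08 rad, none past 1 either way. Its arguments: {"type":"object","properties":{"plan":{"type":"string"}},"required":["plan"]}

```bash
mkdir -p pics; cat > h.py <<'E'
import numpy as np, cv2
from station import telemetry, imaging, r
from scipy.spatial.transform import Rotation as R
def shot(n,fn=None):
    s=telemetry.observe(); d=imaging.get_image(n)
    if fn: cv2.imwrite('pics/'+fn,d['image'][:,:,::-1])
    if n=='wrist':
        T=np.eye(4);T[:3,:3]=R.from_rotvec(s['eef_rot']).as_matrix();T[:3,3]=s['ee_pos']
        d['T']=T@np.array(d['hand_eye'])
    else:
        T=np.eye(4);a=np.array(d['attitude'],float)
        T[:3,:3]=a if a.shape==(3,3) else (R.from_rotvec(a).as_matrix() if a.size==3 else R.from_quat(a).as_matrix())
        T[:3,3]=d['origin'];d['T']=T
    return d
def ray(d,px):
    x=(px[0]-d['cx'])/d['fx'];y=(px[1]-d['cy'])/d['fy']
    K=np.eye(3);u=cv2.undistortPoints(np.array([[[x,y]]],float),K,np.array([d['k1'],0,0,0,0.]))[0,0]
    v=d['T'][:3,:3]@np.array([u[0],-u[1],-1]);return d['T'][:3,3],v
def at_z(d,px,z):
    o,v=ray(d,px);return o+v*(z-o[2])/v[2]
def proj(d,p):
    q=np.linalg.inv(d['T'])@np.r_[p,1];x=q[0]/-q[2];y=-q[1]/-q[2];k=1+d['k1']*(x*x+y*y)
    return np.array([d['fx']*x*k+d['cx'],d['fy']*y*k+d['cy']])
E
python3 - <<'E'
from h import *
s=telemetry.observe();print({k:np.round(v,3) for k,v in s.items()},r.tcp_to_grasp)
for n in ['top','side','wrist']:
    d=shot(n,n+'0.png')
    print(n,d.get('attitude'),d.get('origin'),d.get('hand_eye'),d['fx'],d['k1'])
    for t,z in [('key_left_top',168),('key_right_top',168),('rocker_front',165),('lid_front',168),('machine',0),('finger_ring',150)]:
        for l in imaging.landmark_of(d,t)[:2]: print(t,np.round(l['at'],1),round(l['p'],2),np.round(at_z(d,l['at'],z),1))
E
```

```text
{'t': np.float64(0.0), 'joint_positions': array([-1.312,  0.418, -0.01 ,  1.614,  0.005,  1.111, -0.053]), 'dq': array([-0.001, -0.001,  0.002,  0.001, -0.001,  0.002, -0.001]), 'effort': array([-1.0000e-03, -8.6444e+01,  6.7800e-01, -4.3493e+01,  1.9000e-02,
        7.0000e-03, -0.0000e+00]), 'ee_pos': array([184.533, 596.78 , 230.669]), 'eef_rot': array([ 2.528e+00,  1.864e+00, -1.000e-03]), 'contact_force': array([-0.655, -0.116, -0.338]), 'moment': array([0.021, 0.028, 0.052]), 'opening': np.float64(85.458)} 18.700000000000003
top [ 0.15448477 -0.15193013 -1.58151091] [ 258.1998775    -6.21884635 1612.94241987] None 515.3719040924044 -0.044641968678982215
key_left_top [247.4 235.8] 0.63 [466.7  77.3 168. ]
key_right_top [402.  279.5] 0.62 [ 336.5 -353.2  168. ]
key_right_top [267.1 235.8] 0.53 [465.8  21.5 168. ]
rocker_front [228.8 243. ] 0.45 [447.5 130.2 165. ]
rocker_front [125.6 222.6] 0.18 [510.7 426.2 165. ]
lid_front [259.  225.6] 0.88 [495.5  44.1 168. ]
lid_front [130.4 221.7] 0.38 [512.6 411.6 168. ]
machine [288.3 268.1] 0.36 [387.2 -40.2   0. ]
finger_ring [291.9 227.7] 0.51 [490.7 -49.7 150. ]
side [ 0.94939778 -0.14005181 -0.27735386] [ 307.89062946 -758.82530203  669.44728582] None 381.1424359283969 -0.04664003407949142
key_left_top [236.9 176.1] 0.45 [456.3  85.  168. ]
key_right_top [254.2 180.7] 0.64 [493.3  49.3 168. ]
key_right_top [248.2 191.4] 0.43 [467.1   5.2 168. ]
rocker_front [229.2 168.7] 0.6 [445.6 134.5 165. ]
lid_front [253.  182.3] 0.96 [488.5  42.7 168. ]
machine [279.5 226.3] 0.94 [562.6  56.3   0. ]
finger_ring [259.8 210.1] 0.44 [479.9 -54.  150. ]
wrist None None [[ 9.99999621e-01 -5.98511884e-04 -6.32196373e-04  6.86315918e-01]
 [-7.56909883e-04 -9.56498995e-01 -2.91734639e-01 -7.44563437e+01]
 [-4.30088547e-04  2.91735007e-01 -9.56499086e-01 -1.41528841e+02]
 [ 0.00000000e+00  0.00000000e+00  0.00000000e+00  1.00000000e+00]] 362.7425130439905 -0.05892756385699967
```

```bash
python3 - <<'E'
import cv2
a=cv2.imread('pics/top0.png');b=cv2.imread('pics/side0.png')
cv2.imwrite('pics/t1.png',cv2.resize(a[130:310,170:410],None,fx=3.3,fy=3.3,interpolation=2))
cv2.imwrite('pics/s1.png',cv2.resize(b[120:300,160:400],None,fx=3.3,fy=3.3,interpolation=2))
E
```

```text
(no output)
```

View pics/t1.png

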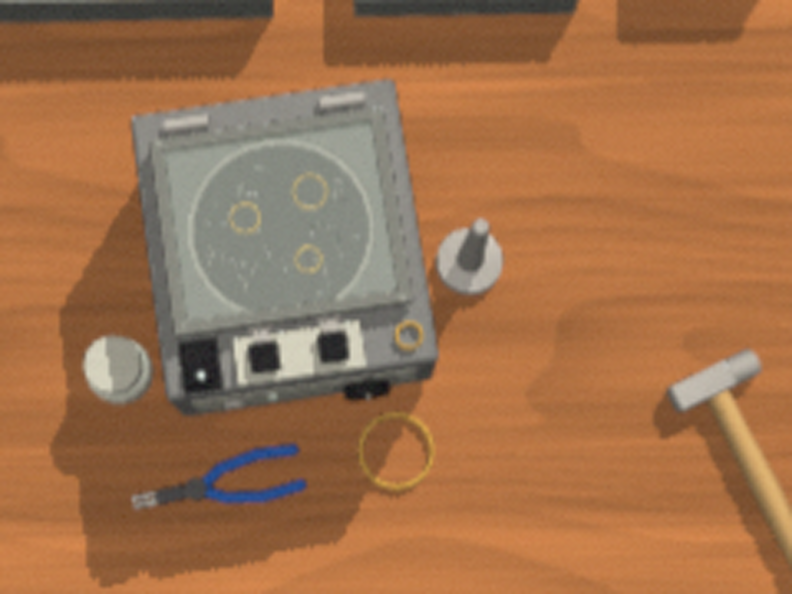

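View pics/s1.png

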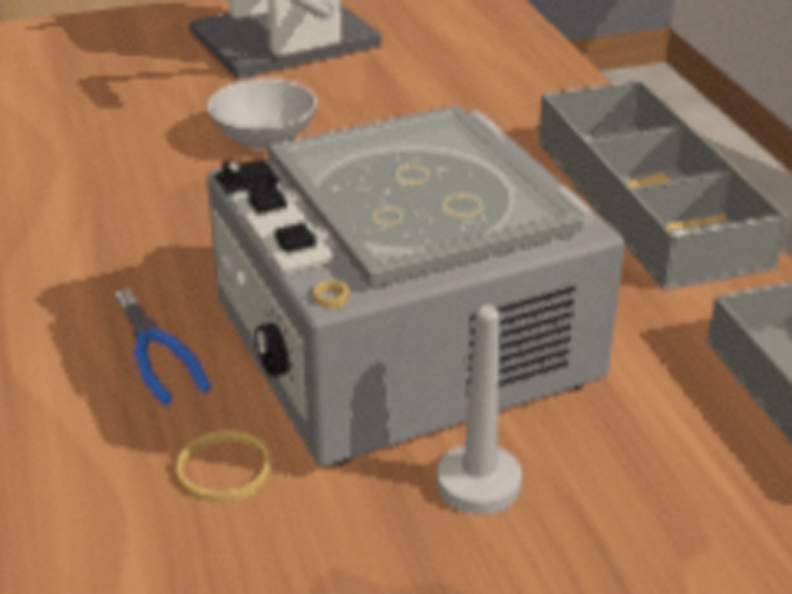

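View pics/side0.png

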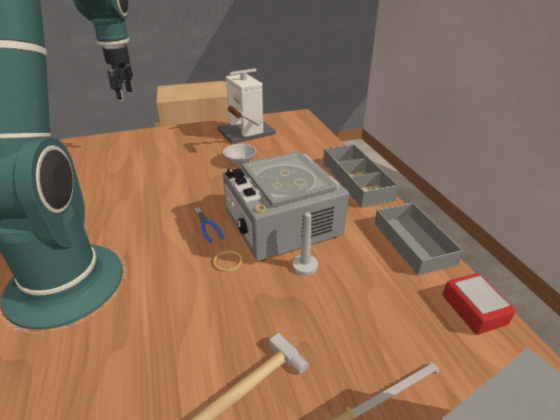

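View pics/top0.png

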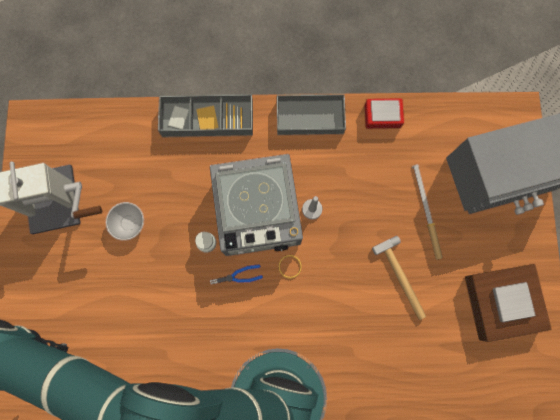

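```bash
python3 - <<'E'
from h import *
d=shot('top')
l=at_z(d,(250,238.2),168);q=at_z(d,(270.9,235.2),168);print(l,q,l-q,np.linalg.norm(l-q),np.degrees(np.arctan2(*(l-q)[1::-1])))
a=[at_z(d,(170+x/3.3,130+y/3.3),150) for x,y in [(133,117),(395,82),(436,358)]]
print(a,np.degrees(np.arctan2(*(a[0]-a[1])[1::-1])),np.degrees(np.arctan2(*(a[1]-a[2])[1::-1])))
E
```

```text
[459.78449408  69.93431354 168.        ] [467.3870696   10.73217382 168.        ] [-7.60257553 59.20213972  0.        ] 59.688294512833764 97.31771593250544
[array([680.19036078, 186.63097657, 150.        ]), array([708.67616385, -47.90873227, 150.        ]), array([459.04012989, -78.24243867, 150.        ])] 96.92488884927555 6.928144279900158
```

Emit:
apply_moves(plan="0.4 -0.9 0.5 0 0 0.28 -1;0.4 -0.95 0.5 0 0 0.28 -1;0.45 -0.95 0.3 0 0 0.28 -1;0.45 -0.95 0.3 0 0 0.28 -1;0.45 -0.95 0.3 0 0 0.28 -1;0.45 -0.95 0.3 0 0 0.28 -1;0.45 -0.95 0 0 0 0.28 -1;0.45 -0.95 0 0 0 0.28 -1;0.45 -0.95 0 0 0 0.28 -1;0.45 -0.95 0 0 0 0.28 -1;0.45 -0.95 0 0 0 0.28 -1;0.45 -0.95 0 0 0 0.28 -1")

```text
t: 2.3
ee_pos: [345.3, 245.5, 299.8]
eef_rot: [-2.237, -2.204, -0.004]
contact_force: [1.2, 0.3, -0.1]
opening: 85.4
```

Emit:
apply_moves(plan="0.45 -0.9 0 0 0 0.25 -1;0.45 -0.9 0 0 0 0.25 -1;0.45 -0.9 0 0 0 0.25 -1;0.45 -0.9 0 0 0 0.25 -1;0.45 -0.9 0 0 0 0.25 -1;0.4 -0.6 0 0 0 0.25 -1;0.2 -0.3 0 0 0 0.25 -1;0 0 0 0 0 0 -1")

```text
t: 3.1
ee_pos: [434.5, 72.2, 301.5]
eef_rot: [-2.077, -2.356, -0.011]
contact_force: [-0.2, 0.3, 0.5]
opening: 85.3
```

```bash
python3 - <<'E'
from h import *
s=telemetry.observe();print(s['ee_pos'],s['eef_rot'],R.from_rotvec(s['eef_rot']).as_matrix().round(3))
for n in ['wrist','top','side']:
    d=shot(n,n+'2.png')
    for t,z in [('key_left_top',168),('key_right_top',168),('rocker_front',165),('lid_front',168),('finger_ring',150)]:
        for l in imaging.landmark_of(d,t)[:2]: print(n,t,np.round(l['at'],1),round(l['p'],2),np.round(at_z(d,l['at'],z),1))
E
```

```text
[434.4614138   72.17516693 301.52340392] [-2.07664566 -2.35626688 -0.0110114 ] [[-0.126  0.992  0.004]
 [ 0.992  0.126  0.006]
 [ 0.005  0.005 -1.   ]]
wrist key_left_top [275.2 226. ] 0.69 [463.2  75.1 168. ]
wrist key_right_top [202.1 228.3] 0.79 [472.6  16.5 168. ]
wrist rocker_front [342.5 210.4] 0.87 [444.3 127.5 165. ]
wrist lid_front [240.2 260.7] 0.65 [497.6  49.9 168. ]
wrist finger_ring [126.3 219.9] 0.86 [480.6 -52.4 150. ]
top key_left_top [288.9 265.3] 0.62 [381.5 -38.5 168. ]
top rocker_front [290.8 226.7] 0.73 [491.3 -46.2 165. ]
top rocker_front [209.6 242.9] 0.47 [448.6 184.6 165. ]
top lid_front [258.  226.5] 0.71 [492.9  47.  168. ]
top finger_ring [294.3 229.6] 0.48 [485.1 -56.4 150. ]
side key_left_top [239.6 178. ] 0.38 [460.9  73.5 168. ]
side key_right_top [249.9 192.9] 0.58 [469.5  -2.5 168. ]
side rocker_front [228.7 169.8] 0.62 [443.2 129.  165. ]
side rocker_front [227.  260.2] 0.55 [ 372.1 -215.2  165. ]
side lid_front [255.8 180.5] 0.87 [497.4  49.  168. ]
side lid_front [229.4 168.4] 0.38 [445.7 130.6 168. ]
side finger_ring [261.9 211.3] 0.57 [483.3 -60.1 150. ]
```

View pics/wrist2.png

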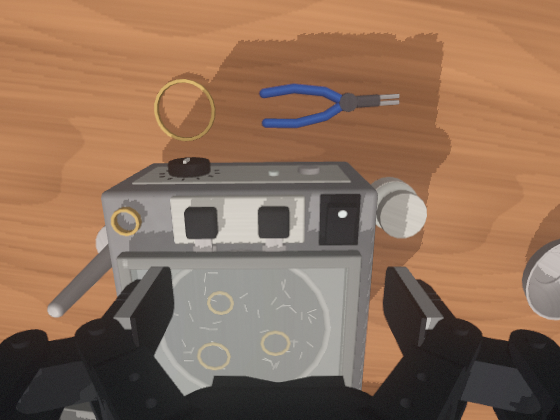

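```bash
python3 - <<'E'
import cv2
a=cv2.imread('pics/wrist2.png')
cv2.imwrite('pics/w2z.png',cv2.resize(a[180:270,165:375],None,fx=3.8,fy=3.8,interpolation=2))
E
```

```text
(no output)
```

View pics/w2z.png

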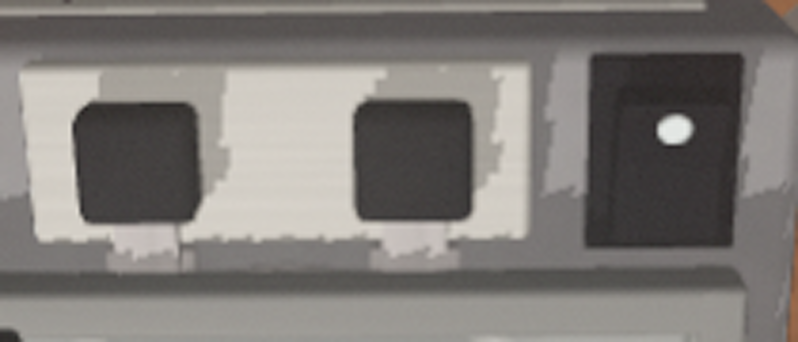

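```bash
cat >> h.py <<'E'
yaw=np.radians(7); F=np.array([np.cos(yaw),np.sin(yaw)]);L=np.array([-F[1],F[0]])
E
python3 - <<'E'
from h import *
d=shot('wrist')
z=lambda x,y:(165+x/3.8,180+y/3.8)
P={}
for n,p,h in [('kl',z(413,163),168),('kr',z(137,163),168),('klf',z(413,102),168),('klb',z(413,221),168),('krf',z(137,104),168),('krb',z(137,223),168),('blockTL',z(22,66),158),('blockTR',z(530,62),158),('blockBL',z(38,240),158),('blockBR',z(528,237),158),('frTL',z(592,55),152),('frTR',z(743,55),152),('frBL',z(586,245),152),('frBR',z(733,245),152),('rkTL',z(615,88),167),('rkTR',z(735,88),167),('dot',z(675,129),164),('lid',z(400,290),168)]:
    P[n]=at_z(d,p,h)[:2]
m=(P['kl']+P['kr'])/2;print(m)
for k,v in P.items(): print(k,v.round(1),'fwd',((v-m)@F).round(1),'left',((v-m)@L).round(1))
E
```

```text
[463.8444253  45.6761238]
kl [460.1  74.7] fwd -0.2 left 29.3
kr [467.6  16.6] fwd 0.2 left -29.3
klf [446.7  73. ] fwd -13.7 left 29.3
klb [473.3  76.4] fwd 13.1 left 29.3
krf [454.4  15.8] fwd -13.0 left -28.5
krb [481.3  17.5] fwd 13.9 left -30.1
blockTL [452.4 -11.3] fwd -18.3 left -55.2
blockTR [437.7  97.2] fwd -19.7 left 54.3
blockBL [492.7  -6.1] fwd 22.4 left -54.9
blockBR [478.  102.9] fwd 21.0 left 55.0
frTL [436.  111.2] fwd -19.6 left 68.4
frTR [431.8 144.2] fwd -19.8 left 101.7
frBL [480.8 117.2] fwd 25.6 left 68.9
frBR [476.6 150.8] fwd 25.5 left 102.8
rkTL [438.6 114.7] fwd -16.7 left 71.6
rkTR [435.4 139.8] fwd -16.8 left 96.9
dot [446.9 129.5] fwd -6.6 left 85.3
lid [489.8  75.6] fwd 29.4 left 26.5
```

Emit:
apply_moves(plan="0.05 0.48 -0.3 0 0 0 1;0.05 0.48 -0.6 0 0 0 1;0.05 0.48 -0.6 0 0 0 1;0.05 0.46 -0.6 0 0 0 1;0 0 -0.6 0 0 0 1;0 0 -0.2 0 0 0 1;0 0 0 0 0 0 1;0 0 0 0 0 0 1;0 0 0 0 0 0 1;0 0 0 0 0 0 1")

```text
t: 5.05
ee_pos: [440.1, 137.3, 210.4]
eef_rot: [-2.073, -2.359, -0.014]
contact_force: [-0.0, 0.7, 0.3]
opening: -0.2
```

```bash
python3 - <<'E'
from h import *
s=telemetry.observe();print(s['ee_pos'],s['opening'],R.from_rotvec(s['eef_rot']).as_matrix().round(3))
d=shot('wrist','wrist3.png')
for t,z in [('key_left_top',168),('key_right_top',168),('rocker_front',165)]:
    for l in imaging.landmark_of(d,t)[:2]: print(t,np.round(l['at'],1),round(l['p'],2),np.round(at_z(d,l['at'],z),1))
print(proj(d,s['ee_pos']))
E
```

```text
[440.09929384 137.29501829 210.38621135] -0.15908390195963346 [[-0.129  0.992  0.005]
 [ 0.992  0.128  0.007]
 [ 0.007  0.006 -1.   ]]
key_left_top [158.3 260.8] 0.57 [463.8  73.8 168. ]
key_right_top [ 54.4 262.6] 0.95 [473.1  14.1 168. ]
rocker_front [257.5 237.3] 0.93 [443.8 127.4 165. ]
[276.19948153 272.43727063]
```

View pics/wrist3.png

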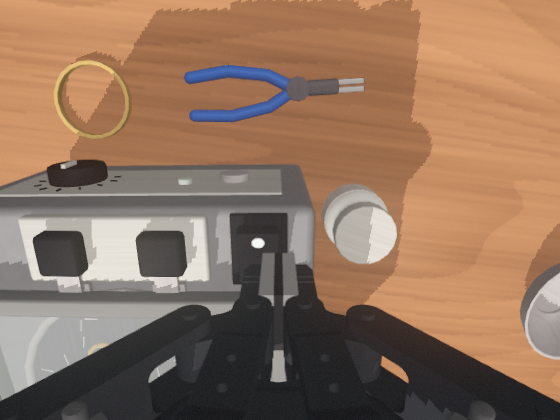

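Emit:
apply_moves(plan="0.03 -0.28 -0.3 0 0 0 1;0 0 -0.5 0 0 0 1;0 0 -0.2 0 0 0 1;0 0 0 0 0 0 1")

```text
t: 5.65
ee_pos: [440.9, 126.9, 178.3]
eef_rot: [-2.074, -2.359, -0.014]
contact_force: [0.7, 0.0, 0.1]
opening: -0.1
```

```bash
python3 - <<'E'
from h import *
s=telemetry.observe();print(s['ee_pos'],s['contact_force'])
d=shot('wrist','wrist4.png');shot('side','side4.png')
import cv2
b=cv2.imread('pics/side4.png')
cv2.imwrite('pics/s4.png',cv2.resize(b[130:230,190:300],None,fx=5,fy=5,interpolation=2))
E
```

```text
[440.9468713  126.89221769 178.25033125] [0.743447   0.04586379 0.0593642 ]
```

View pics/wrist4.png

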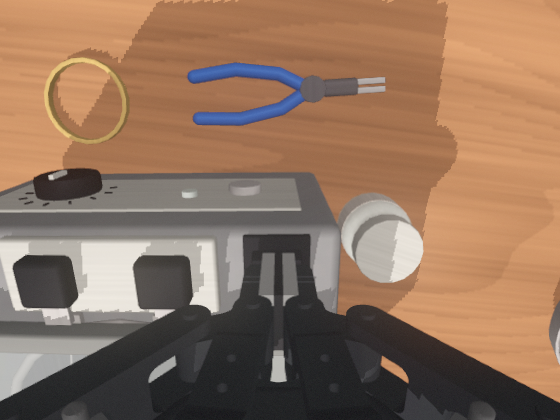

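View pics/s4.png

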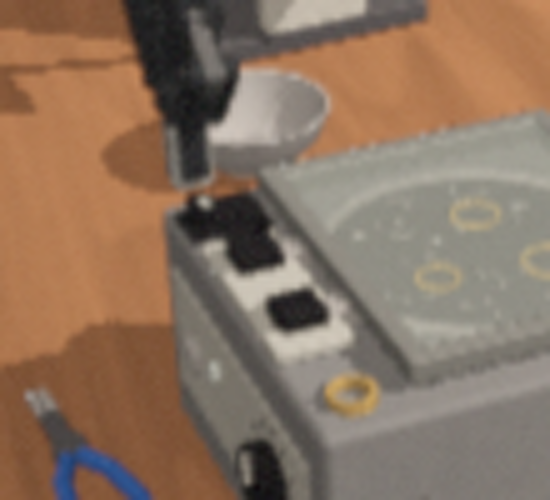

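Emit:
apply_moves(plan="0 0.03 -0.2 0 0 0 1;0 0 -0.15 0 0 0 1;0 0 -0.1 0 0 0 1;0 0 -0.1 0 0 0 1")

```text
t: 6.15
ee_pos: [441.7, 128.5, 162.4]
eef_rot: [-2.073, -2.36, -0.018]
contact_force: [-1.0, -1.0, 3.2]
opening: -0.0
```

Emit:
apply_moves(plan="0 0 -0.08 0 0 0 1;0 0 -0.06 0 0 0 1")

```text
t: 6.35
ee_pos: [441.9, 128.7, 159.9]
eef_rot: [-2.073, -2.359, -0.019]
contact_force: [-28.9, -8.8, 73.0]
opening: 0.2
```

Emit:
apply_moves(plan="0 0 0.2 0 0 0 1;0 0 0.5 0 0 0 1;0 0 0.7 0 0 0 1;0 0 0.3 0 0 0 0;0 0 0 0 0 0 0")

```text
t: 6.85
ee_pos: [442.2, 128.6, 212.7]
eef_rot: [-2.073, -2.359, -0.021]
contact_force: [1.6, 0.4, -0.4]
opening: 28.1
```

```bash
python3 - <<'E'
from h import *
s=telemetry.observe();print(s['ee_pos'],s['contact_force'],s['opening'])
d=shot('wrist','wrist5.png');shot('side','side5.png')
import cv2
b=cv2.imread('pics/side5.png')
cv2.imwrite('pics/s5.png',cv2.resize(b[130:230,190:300],None,fx=5,fy=5,interpolation=2))
E
```

```text
[442.17973244 128.64049555 212.66091371] [ 1.60195747  0.35215841 -0.36356243] 28.1388774688774
```

View pics/wrist5.png

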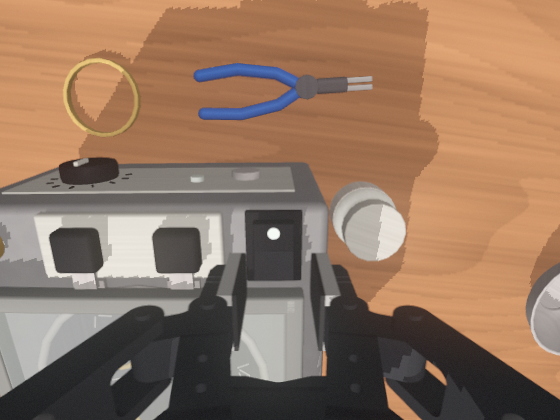

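View pics/s5.png

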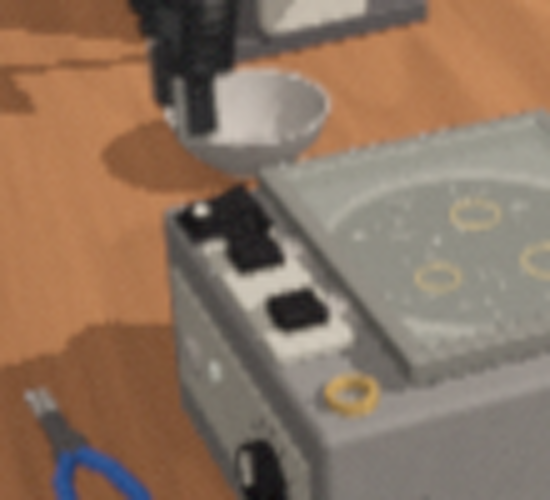

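Emit:
apply_moves(plan="0.1 -0.4 0 0 0 0 0;0.12 -0.6 0 0 0 0 0;0.12 -0.6 0 0 0 0 0;0.12 -0.5 0 0 0 0 0;0.1 -0.3 0 0 0 0 0;0 0 0 0 0 0 0;0 0 0 0 0 0 0;0 0 0 0 0 0 0")

```text
t: 7.75
ee_pos: [457.3, 50.0, 206.7]
eef_rot: [-2.072, -2.356, -0.008]
contact_force: [-0.1, 0.1, 0.2]
opening: 42.7
```

```bash
python3 - <<'E'
from h import *
s=telemetry.observe();print(s['ee_pos'],s['contact_force'],s['opening'],R.from_rotvec(s['eef_rot']).as_matrix().round(3))
d=shot('wrist','wrist6.png')
for t,z in [('key_left_top',168),('key_right_top',168)]:
    for l in imaging.landmark_of(d,t)[:2]: print(t,np.round(l['at'],1),round(l['p'],2),np.round(at_z(d,l['at'],z),1))
import cv2
cv2.imwrite('pics/w6.png',cv2.resize(cv2.imread('pics/wrist6.png')[190:380,120:420],None,fx=2.6,fy=2.6,interpolation=2))
E
```

```text
[457.33805783  50.03795379 206.70288802] [-0.13357462  0.07224398  0.23238214] 42.65649100459256 [[-0.128  0.992  0.   ]
 [ 0.992  0.128  0.007]
 [ 0.006  0.001 -1.   ]]
key_left_top [316.5 250.9] 0.74 [461.9  72.7 168. ]
key_right_top [206.6 253.6] 0.79 [471.   13.7 168. ]
key_right_top [318.4 251.8] 0.4 [462.3  73.8 168. ]
```

View pics/w6.png

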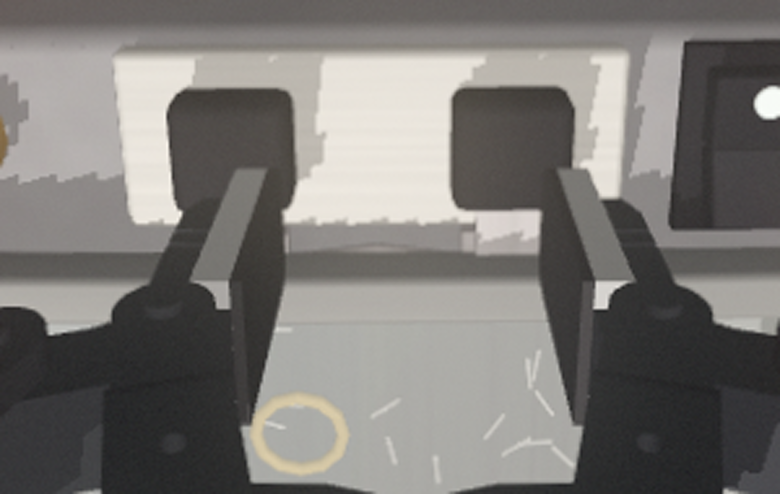

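```bash
python3 - <<'E'
from h import *
d=shot('wrist')
l=at_z(d,(317.3,246.9),168);q=at_z(d,(209.2,247.3),168);print(l,q,(l+q)/2,np.linalg.norm(l-q))
E
```

```text
[459.60894105  72.99494637 168.        ] [467.25834939  15.06635186 168.        ] [463.43364522  44.03064912 168.        ] 58.43145993055481
```

Emit:
apply_moves(plan="0.1 -0.1 -0.2 -0.08 0 0 -0.22;0.1 -0.05 -0.2 0 0 0 -0.22;0 0 0 0 0 0 -0.22;0 0 0 0 0 0 -0.22")

```text
t: 8.35
ee_pos: [463.9, 45.8, 193.6]
eef_rot: [2.072, 2.361, -0.0]
contact_force: [-0.0, 0.5, -0.1]
opening: 52.1
```

```bash
python3 - <<'E'
from h import *
s=telemetry.observe();print(s['ee_pos'],s['contact_force'],s['opening'],R.from_rotvec(s['eef_rot']).as_matrix().round(3))
d=shot('wrist','wrist7.png')
shot('side','side7.png')
import cv2
b=cv2.imread('pics/side7.png')
cv2.imwrite('pics/s7.png',cv2.resize(b[130:230,190:300],None,fx=5,fy=5,interpolation=2))
cv2.imwrite('pics/w7.png',cv2.resize(cv2.imread('pics/wrist7.png')[190:380,120:420],None,fx=2.6,fy=2.6,interpolation=2))
E
```

```text
[463.88630833  45.78575403 193.56373814] [-0.03109449  0.53903062 -0.09043611] 52.10369745593975 [[-0.129  0.992  0.   ]
 [ 0.992  0.129 -0.   ]
 [-0.     0.    -1.   ]]
```

View pics/w7.png

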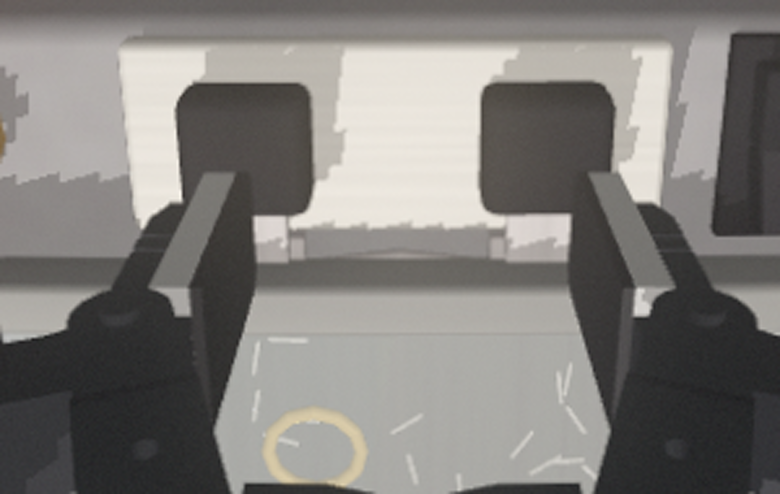

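View pics/s7.png

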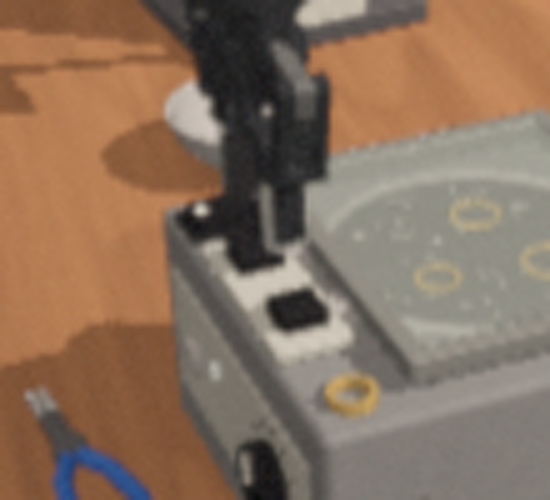

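Emit:
apply_moves(plan="-0.08 -0.06 -0.2 0 0 0 -0.22;0 0 -0.2 0 0 0 -0.22;0 0 -0.15 0 0 0 -0.22;0 0 -0.1 0 0 0 -0.22;0 0 -0.05 0 0 0 -0.22")

```text
t: 8.95
ee_pos: [461.1, 44.0, 171.1]
eef_rot: [2.072, 2.361, 0.001]
contact_force: [-0.4, -0.7, 0.4]
opening: 52.2
```

```bash
python3 - <<'E'
from h import *
s=telemetry.observe();print(s['ee_pos'],s['contact_force'],s['opening'],R.from_rotvec(s['eef_rot']).as_matrix().round(3))
d=shot('wrist','wrist8.png')
import cv2
cv2.imwrite('pics/w8.png',cv2.resize(cv2.imread('pics/wrist8.png')[190:380,120:420],None,fx=2.6,fy=2.6,interpolation=2))
E
```

```text
[461.07112159  43.95038007 171.07837542] [-0.42693186 -0.72052131  0.36728751] 52.208193114217906 [[-0.13   0.992  0.001]
 [ 0.992  0.13   0.   ]
 [ 0.     0.001 -1.   ]]
```

View pics/w8.png

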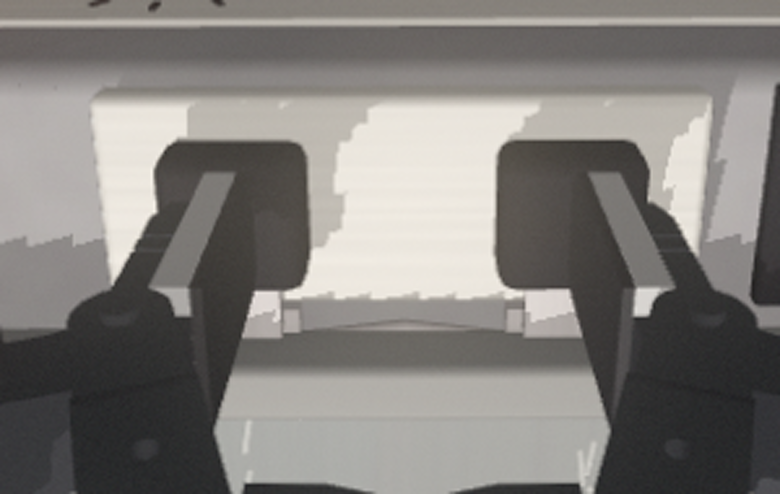

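Emit:
apply_moves(plan="0 -0.03 -0.1 0 0 0 -0.22;0 0 -0.1 0 0 0 -0.22;0 0 -0.07 0 0 0 -0.22")

```text
t: 9.3
ee_pos: [461.3, 43.0, 162.7]
eef_rot: [2.072, 2.361, 0.002]
contact_force: [-1.5, -0.4, 5.0]
opening: 52.5
```

Emit:
apply_moves(plan="0 0 -0.06 0 0 0 -0.22;0 0 -0.06 0 0 0 -0.22")

```text
t: 9.5
ee_pos: [461.3, 43.0, 159.0]
eef_rot: [2.072, 2.361, 0.002]
contact_force: [-3.8, -0.5, 7.0]
opening: 52.1
```

Emit:
apply_moves(plan="0 0 -0.05 0 0 0 -0.22;0 0 -0.03 0 0 0 -0.22")

```text
t: 9.7
ee_pos: [461.5, 43.1, 158.3]
eef_rot: [-2.072, -2.36, -0.003]
contact_force: [-15.5, -1.8, 37.9]
opening: 52.1
```

Emit:
apply_moves(plan="0 0 -0.02 0 0 0 -0.22;0 0 -0.02 0 0 0 -0.22;0 0 -0.02 0 0 0 -0.22")

```text
t: 10.0
ee_pos: [461.4, 43.0, 158.5]
eef_rot: [-2.072, -2.359, -0.005]
contact_force: [-8.4, 0.4, 18.2]
opening: 52.2
```

```bash
python3 - <<'E'
from h import *
s=telemetry.observe();print(s['ee_pos'],s['contact_force'],s['moment'],s['opening'])
d=shot('side','side9.png')
import cv2
cv2.imwrite('pics/s9.png',cv2.resize(d['image'][130:230,190:320,::-1],None,fx=5,fy=5,interpolation=2))
E
```

```text
[461.38682912  43.03440016 158.49746825] [-8.36773636  0.35856499 18.17588377] [-0.38508923  1.7092053  -0.00210165] 52.17114094126285
```

View pics/s9.png

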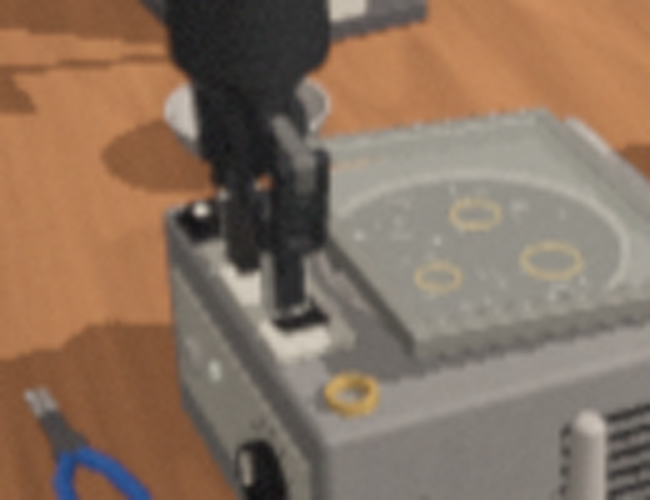

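Emit:
apply_moves(plan="0 0 -0.02 0 0 0 -0.22;0 0 -0.02 0 0 0 -0.22;0 0 -0.02 0 0 0 -0.22;0 0 -0.02 0 0 0 -0.22;0 0 -0.02 0 0 0 -0.22;0 0 -0.02 0 0 0 -0.22;0 0 -0.02 0 0 0 -0.22;0 0 -0.02 0 0 0 -0.22;0 0 -0.02 0 0 0 -0.22;0 0 -0.02 0 0 0 -0.22;0 0 -0.02 0 0 0 -0.22;0 0 -0.02 0 0 0 -0.22;0 0 -0.02 0 0 0 -0.22;0 0 -0.02 0 0 0 -0.22;0 0 -0.02 0 0 0 -0.22")

```text
t: 11.55
ee_pos: [461.4, 43.1, 158.7]
eef_rot: [-2.069, -2.354, -0.013]
contact_force: [-9.1, -0.0, 20.8]
opening: 52.3
```

```bash
python3 - <<'E'
from h import *
s=telemetry.observe();print(s['ee_pos'],s['contact_force'],s['moment'],s['opening'])
d=shot('side','side10.png')
import cv2
cv2.imwrite('pics/s10.png',cv2.resize(d['image'][130:230,190:320,::-1],None,fx=5,fy=5,interpolation=2))
E
```

```text
[461.4365674   43.07429525 158.65161428] [-9.08773632 -0.03493945 20.77444264] [-0.47859711  1.85784754 -0.0982044 ] 52.272334577686536
```

View pics/s10.png

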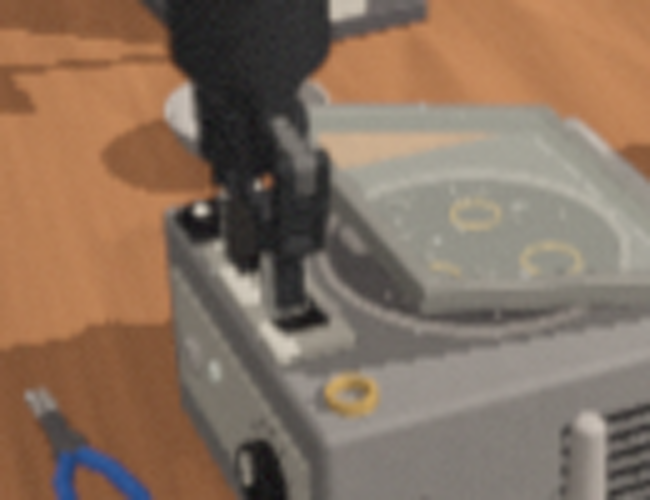

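Emit:
apply_moves(plan="0 0 -0.02 0 0 0 -0.22;0 0 -0.02 0 0 0 -0.22;0 0 -0.02 0 0 0 -0.22;0 0 -0.02 0 0 0 -0.22;0 0 -0.02 0 0 0 -0.22;0 0 -0.02 0 0 0 -0.22;0 0 -0.02 0 0 0 -0.22;0 0 -0.02 0 0 0 -0.22;0 0 -0.02 0 0 0 -0.22;0 0 -0.02 0 0 0 -0.22;0 0 -0.02 0 0 0 -0.22;0 0 -0.02 0 0 0 -0.22;0 0 -0.02 0 0 0 -0.22;0 0 -0.02 0 0 0 -0.22;0 0 -0.02 0 0 0 -0.22")

```text
t: 13.1
ee_pos: [461.5, 43.1, 158.9]
eef_rot: [-2.067, -2.349, -0.022]
contact_force: [-9.1, -0.8, 21.2]
opening: 52.1
```

```bash
python3 - <<'E'
from h import *
s=telemetry.observe();print(s['ee_pos'],s['contact_force'],s['moment'],s['opening'])
d=shot('side','side11.png')
import cv2
cv2.imwrite('pics/s11.png',cv2.resize(d['image'][130:230,190:320,::-1],None,fx=5,fy=5,interpolation=2))
E
```

```text
[461.46840718  43.08757828 158.8654774 ] [-9.07183002 -0.84448354 21.17301088] [-0.45224411  1.93664941 -0.09518394] 52.054048160451636
```

View pics/s11.png

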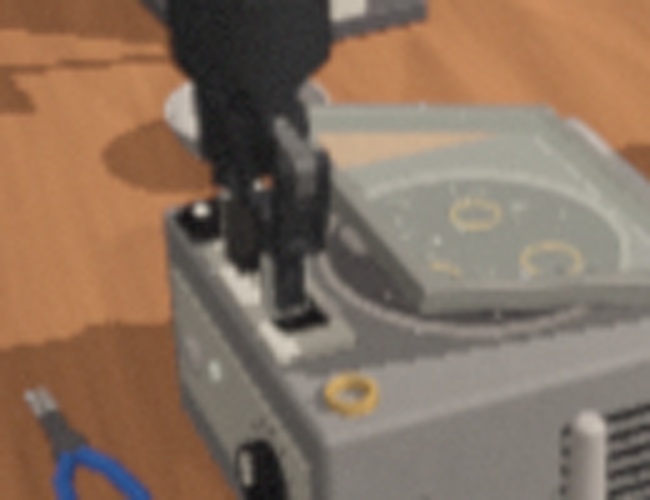

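```bash
python3 - <<'E'
from h import *
d=shot('side')
m=np.array([462.5,44.5])
c=m+F*28-L*104
print(c,[((proj(d,np.r_[c,z])-[190,130])*5).round(1) for z in (168,208)])
E
```

```text
[502.96570396 -55.31245816] [array([396.6, 361.9]), array([395.2, 289.1])]
```

Emit:
apply_moves(plan="0 0 0.15 0 0 0 -0.22;0 0 0.4 0 0 0 -0.22;-0.3 0 0.7 0 0 0 -0.22;-0.6 0 0.8 0 0 0 -0.22;-0.8 0 0.8 0 0 0 -0.22;-0.8 0 0.7 0 0 0 -0.22;-0.8 0 0.5 0 0 0 -0.22;-0.5 0 0 0 0 0 -0.22;0 0 0 0 0 0 -0.22;0 0 0 0 0 0 -0.22")

```text
t: 14.2
ee_pos: [344.2, 41.5, 288.7]
eef_rot: [-2.072, -2.35, -0.028]
contact_force: [-0.1, 0.6, -0.1]
opening: 52.0
```

```bash
python3 - <<'E'
from h import *
s=telemetry.observe();print(s['t'],s['ee_pos'],s['contact_force'])
d=shot('side','side12.png');w=shot('wrist','wrist12.png')
for t,z in [('lid_front',208),('finger_ring',150),('key_left_top',168),('rocker_front',161)]:
    for n,q in (('s',d),('w',w)):
        for l in imaging.landmark_of(q,t)[:1]: print(n,t,np.round(l['at'],1),round(l['p'],2),np.round(at_z(q,l['at'],z),1))
cv2.imwrite('pics/s12.png',cv2.resize(d['image'][120:280,180:360,::-1],None,fx=4,fy=3.7,interpolation=2))
E
```

```text
14.2 [344.24221165  41.52693582 288.7220601 ] [-0.12046666  0.57513101 -0.14743337]
s lid_front [257.4 168. ] 0.85 [500.9  40.8 208. ]
s finger_ring [260.  208.4] 0.47 [482.1 -47.5 150. ]
s key_left_top [240.4 176.4] 0.47 [464.6  80.7 168. ]
w key_left_top [295.3 330.8] 0.61 [461.4  74.3 168. ]
s rocker_front [230.1 169.2] 0.56 [448.5 138.2 161. ]
```

View pics/s12.png

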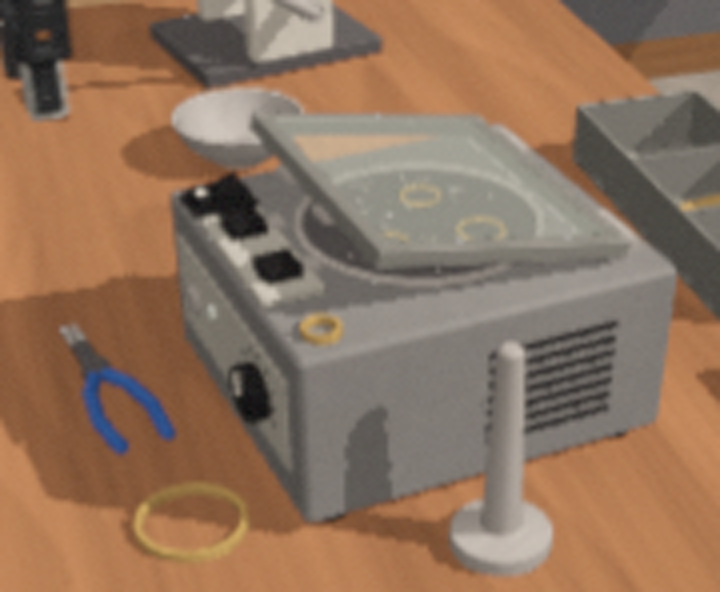

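View pics/wrist12.png

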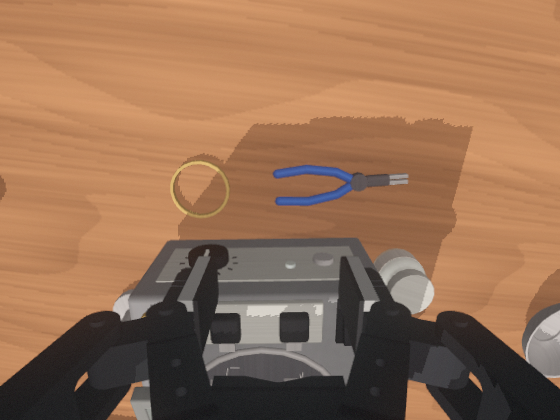

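```bash
python3 -c "
from station import r;print(r.hand_in())"
```

```text
the job is handed in; nothing more can be done
None
```

The finisher is switched off and its lid is open. I handed the job in at about 14.3 s on the robot's clock; the hand-in gives no verdict.

- **Switch:** I pressed the rocker's raised front half down with the shut fingertips until it hit its stop. In the pictures afterwards the front half lies flat and the rear half stands raised, which is off.
- **Lid:** I pressed both keys with one fingertip on each, down to the stop, and held them there for about 3.4 s. The lid rose by itself: its front corner came up by about what a 40 mm rise should look like. It looked the same in two pictures 1.5 s apart, so it had stopped. I then let go and drew the arm back clear.
- **Last checks:** With the arm clear, the side view shows the lid still up and the keys sprung back. The finger ring, bangle, pliers and ring cone look unmoved there, and the jar and bowl do in the wrist view. I did not check the file and hammer, but the arm never went near them. The wrist force read about 0.

**Worth knowing:**
- The rocker press read about 73 N along z (79 N in all) when it reached its stop, far more than the switch needs but under the 120 N wrist limit. The keys peaked at about 41 N and were held at about 20–23 N, through the fingertips only.
- The networks' key positions differed from my own pixel measurements by up to about 5 mm. I used my own, because they matched the given cap size and key spacing better.
- In the last wrist picture the network did not find the rocker, lid edge or ring, because the fingers covered part of the view.

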